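# Back a ratchet clamp off by one notch

## Task

The green ratchet clamp on the bench has been wound one notch too tight on the oak block. With a fingertip, swing the pawl's red-balled thumb lever to the right so that the pawl lifts well clear of the teeth, push the rods of the wheel backward by one notch (top of the wheel to the left, towards the block, so that the jaw backs off), then swing the lever back to the left so that the pawl lies fully down in the next notch. Everything is only pushed: leave the oak block where it lies, lift nothing, do not disturb the tools around, and finish with the hand clear.

Things in the scene. Friction and masses are not known exactly. Their poses are not given: they have to be found in the camera images.
- clamp: Green ratchet clamp, fixed to the bench. Origin: on the bench top, straight below the wheel's axis. Own axes: x away from the robot (turned up to 0.25 rad), y to the left, z up. Base plate 12 mm thick, x -65 to +55 mm, y -135 to +145 mm. Green back plate, 145 mm high, at x +22 to +32 mm, y -120 to +30 mm. Jaw and oak block are on the left, y +66 mm to the fence at +126 mm.
- wheel_axis (a point): Centre of the star of six steel rods on the wheel's axis, which is parallel to the clamp's x, 105 mm high; the rods lie in the plane x = -48 mm. Rods 9 mm thick, 60 degrees apart, end balls centred 80 mm from the axis. Behind them on the same axis the steel ratchet disc (12 teeth, radius 45 mm), x -18 to -4 mm.
- pawl_pin (a point): Hinge of the brass pawl, on the clamp at x = -11 mm, y = -95 mm, 125 mm high. From here the pawl's arm reaches left over the top of the ratchet disc, where its nose drops between two teeth; its thumb lever stands up from the pin. Pawl and lever move in the plane x = -11 mm.
- wheel (a joint): Turn of the wheel, rad: 0 to 0.05 at the start; grows as it is pushed back (its top to the left, +y of the clamp). One notch is 0.524. Turns stiffly (2 to 3 N at a rod's end), stays where left. Pawl down, it is blocked at about 0.08. The pawl drops into the next notch at about 0.35 to 0.58; a little short, pressing the pawl down draws the wheel in; past 0.6 it lands on a tooth. Stops -0.02, 1.8.
- pawl (a joint): Lift of the pawl, rad: 0 fully down in a notch, grows as its nose rises, stop at 0.9. Clear of the teeth above 0.13. Its hinge is stiff (about 1.5 N at the lever's ball): it stays where it is left, up or down, and must be pushed back down.
- jaw (a joint): Slide of the dark steel jaw away from the oak block, m; geared to the wheel, 22 mm per rad (11.5 mm per notch).
- lever_ball (a point): Centre of the red ball (19 mm across) at the end of the pawl's thumb lever: 55 mm from the pawl's pin, on a 9 mm brass bar; 178 mm high and leaning 15 degrees to the right when the pawl is down. It turns with the pawl: the ball goes to the right and down as the pawl lifts.
- rod_ball (a point): Centre of the black end ball (17 mm across) of the rod nearest the top, 80 mm from the wheel's axis; at the start this rod leans 25 degrees to the right of upright (ball 178 mm high). Turns with the wheel; after one notch the rod leans 5 degrees to the left.
- oak_centre (a point): Centre of the loose oak block, 90 x 45 x 45 mm, that lies on the base plate between jaw and fence; graspable, but to be left alone.
- hex_set: Bystander: red holder with hex keys, 28 x 95 x 23 mm, behind the clamp. Origin: centre of its underside. Leave alone.
- yellow_driver: Bystander: screwdriver with a yellow handle, 172 mm long, 25 mm high, in front of the clamp. Origin: centre of its underside. Leave alone.
- tape_measure: Bystander: yellow and black tape measure, 68 x 76 x 37 mm, to the right of the clamp. Origin: centre of its underside. Leave alone.
- bearing: Bystander: ball bearing, 52 mm across, 16 mm high. Origin: centre of its underside. Leave alone.
- pliers: Bystander: red-handled pliers, 201 mm long, 12 mm high. Origin: centre of its underside. Leave alone.
- sand_cork: Bystander: cork sanding block, 61 x 110 x 34 mm, at the far left. Origin: centre of its underside. Leave alone.
- wood_block_b: Bystander: grey wooden block, 50 x 140 x 22 mm, on the left. Origin: centre of its underside. Leave alone.

How it is judged:
By the outcome, as a careful person would: the job done as asked, in the order asked, and still so for the second after the job is handed in, with the robot touching nothing.
It also fails if it takes over 64 s, if anything falls off the work surface, if the arm or the gripper's body presses on something with over 40 N, if the wrist force passes 120 N, or if a joint passes its speed limit or range.

## Robot

A 6-joint arm with a two-finger parallel gripper is mounted at the origin on a cart in front of the work surface, level with it; the furniture and walls round the work are solid. World frame = base frame: x ahead of the robot, y to its left, z up, the work surface at z = 0. Lengths are in m, angles in rad, forces in N, time in s.
With the tool pointing down it reaches from about 0.15 to 0.775 m from the base axis. Payload 6.1 kg.
Tool frame: the origin (TCP) lies at the very end of the fingers, on their centre line; the grasp point (between the pads) lies 19 mm behind it; z points along the fingers, y is the line along which they close (so a half turn about z gives the same grasp; the last joint's range is limited). The gripper opens to 85 mm and grips with 20 to 120 N. Pads are 22 mm wide; open, the fingers measure 114 mm over their backs; the gripper's body (76 mm by 85 mm) begins 54 mm behind the grasp point. The pads swing forward as they close: fully open they stand 13 mm farther back than shut.
Start: joints at [1.281, 0.126, -0.04, 1.405, 0, 1.571], TCP at [0.15, 0.503, 0.231] pointing down, gripper open.
Joint ranges: [-2.72, 2.72], [-0.95, 1.95], [-1.27, 1.35], [-1.78, 2.02], [-1.46, 1.47], [-3.14, 3.14]. Speed limits (rad/s): [2.39, 2.39, 3.01, 3.14, 3.14, 3.14].

## Interface

Orientations are given as a unit quaternion [x, y, z, w].
In Python, from bench import arm gives the robot as it stands.
- The arm moves only by the shell command python3 -m crank 'ROWS'. ROWS is JSON, a list of rows, each a list of 3 entries, a list of its own where there are three numbers: the shift along the world's x, y, z in cm, then the turn, a rotation vector about the world's x, y, z in rad, then the closure, from -1 (fully open) to 1 (shut), so that 0 is half open. In form: [[[dx, dy, dz], [wx, wy, wz], hand], ...]. A call has 1 to 20 rows; each row shifts and turns the commanded pose from where the row before left it; what a row does not reach is not made up. A row lasts 1/12 s, in which the tool goes at most 41.7 mm and 7.16 degrees, less where a joint would pass 70% of its speed; a pose out of reach is approached as far as the arm can. A call with a gripper value outside its range is refused whole. The fingers move at their own pace and stop on an object; the grip force is fixed at half the most. Time passes only in rows, so rows that do not move let the fingers close. It gives the time, the measured TCP pose, the force, the opening and the grip force at its end, in the units of the state.
- arm.get_state(): the state, without advancing time (a new reading comes with each control period).
- arm.camera(name): name is "side" or "top"; returns a dict with "frame" (480x640x3 uint8, red, green, blue), "camera_matrix" (3x3 intrinsics, pixels), "k1" (the pictures are not rectified: a ray, as slopes to the right and down, at radius r is drawn at 1 + k1 r^2 times it, then the intrinsics apply), "xyz" and "orientation" of the camera in the world. Camera axes: x right, y down, z forward; pixel columns grow to the right and rows downward; lengths in m; the calibration is good to about 2 mm. A picture is of the moment at which its call begins. There is no depth.
- arm.close_job(): hands the job in; it is judged then, once.
Trained networks look in a picture, given as the dict that the camera call returned (one of the last four; its "shot" number tells which), for a name from the list of things; names that differ only in an ending like _2 or _b are one class to them, and where a whole thing is asked for, a point or a joint stands for the part that bears it (a point fixed in the world has none). Each returns a list of dicts, best first, with "p" (0 to 1); they miss things now and then, are a little off and sometimes report something else, mostly with a low value. They report only what shows in the picture. A call takes as long as a camera call.
- arm.silhouettes(picture, name): "region" (480x640 bool, what is visible of it) and "box" ([left, top, width, height] in pixels, round what is visible of it).
The state is a dict: "time_s": time; "joint_pos": joint angles; "qd": joint speeds; "tau": joint torques, N m; "position": TCP position; "tcp_rot": TCP orientation; "contact_force": force on the tool from outside, world axes, zero at the start; "ft_torque": the same for the moment, N m; "grip_width": opening from 0.0 (shut) to 1.0 (fully open); "gripper_force": force on a finger pad.
Only numpy, scipy, OpenCV 4.12 (cv2) and the standard library are available. Lean on these libraries where they do the work, as an engineer would, in place of code of your own. Each camera call takes 0.05 s, during which the arm holds its last target. There are 200 camera calls.

## Working session

There is one attempt and no reset: what is moved stays moved. The work goes in short steps, Python scripts to look and compute and a shell command to move; the robot and the scene stay as the last step left them, time stands still between calls to the robot, and variables do not carry over. Pictures are saved under pics/ and viewed, at most 11 in all, crops included, and the job is handed in when it is done.

```bash
mkdir -p pics; cat > h.py <<'E'
import numpy as np, cv2
from scipy.spatial.transform import Rotation as R
from bench import arm
def proj(c,P):
    Rm=R.from_quat(c["orientation"]).as_matrix(); q=(np.atleast_2d(P)-c["xyz"])@Rm
    s=q[:,:2]/q[:,2:]; r2=(s**2).sum(1,keepdims=True); s=s*(1+c["k1"]*r2)
    K=np.array(c["camera_matrix"]); return s*[K[0,0],K[1,1]]+K[:2,2]
def ray(c,uv):
    K=np.array(c["camera_matrix"]); d=(np.array(uv,float)-K[:2,2])/[K[0,0],K[1,1]]; s=d.copy()
    for _ in range(20): s=d/(1+c["k1"]*(s@s))
    v=R.from_quat(c["orientation"]).as_matrix()@np.r_[s,1]; return np.array(c["xyz"]),v/np.linalg.norm(v)
def tri(rays):
    A=0;b=0
    for o,v in rays:
        M=np.eye(3)-np.outer(v,v); A=A+M; b=b+M@o
    return np.linalg.solve(A,b)
def save(c,n): cv2.imwrite(f"pics/{n}.png",c["frame"][:,:,::-1])
E
python3 - <<'E'
from h import *
print(arm.get_state())
for n in ("side","top"):
    c=arm.camera(n); save(c,n+"0"); print(n,c["xyz"],c["orientation"],c["camera_matrix"],c["k1"])
    for t in ("lever_ball","rod_ball","clamp","wheel","pawl","jaw","oak_centre"):
        for d in arm.silhouettes(c,t)[:2]:
            ys,xs=np.nonzero(d["region"]); print(t,round(d["p"],2),d["box"],xs.mean().round(1),ys.mean().round(1),len(xs))
E
```

```text
{'time_s': 0.0, 'joint_pos': array([ 1.28097993e+00,  1.26382930e-01, -4.06152930e-02,  1.40538228e+00,
        9.15695471e-06,  1.57083433e+00]), 'qd': array([ 2.70968426e-04,  5.93064759e-04,  5.39557469e-04,  8.35403121e-04,
       -1.14742507e-03, -6.30552362e-05]), 'tau': array([ 1.43296809e-03, -4.35916865e+01,  3.52921522e+01,  1.71855418e-02,
        6.71384373e-05, -4.38746980e-06]), 'position': array([0.14991472, 0.50271992, 0.23052359]), 'tcp_rot': array([ 1.44420352e-01,  9.89516111e-01, -7.83125515e-04, -1.18894108e-04]), 'contact_force': array([-0.10639341, -0.23037339, -0.03235834]), 'ft_torque': array([-0.03136108,  0.00247309, -0.03345271]), 'gripper_force': 0.0, 'grip_width': 1.0048118266025226}
side [-0.30217459  0.9612932   1.33248167] [-0.32648774  0.85978935 -0.36765963  0.13782029] [[452.39829493   0.         321.92330883]
 [  0.         452.39829493 238.1177701 ]
 [  0.           0.           1.        ]] -0.039154285317651576
lever_ball 0.67 [350.0, 190.1, 25.9, 19.7] 364.0 198.6 148
lever_ball 0.41 [366.5, 183.8, 10.6, 20.3] 372.4 194.0 52
clamp 0.62 [350.5,
[... 184 characters left out ...]
0.80222805   0.         311.56316819]
 [  0.         540.80222805 245.67183776]
 [  0.           0.           1.        ]] -0.0051361114452171
lever_ball 0.5 [357.1, 245.0, 52.7, 17.9] 365.0 252.6 200
lever_ball 0.39 [180.6, 263.0, 41.4, 16.0] 199.1 268.4 669
rod_ball 0.56 [361.4, 242.5, 51.7, 26.5] 384.2 258.2 521
rod_ball 0.38 [461.9, 267.4, 29.3, 29.3] 478.0 279.1 464
clamp 0.97 [336.5, 232.4, 85.7, 48.1] 383.4 254.8 2656
clamp 0.29 [364.7, 241.9, 49.4, 27.7] 385.2 258.3 575
wheel 0.71 [361.3, 244.8, 49.7, 25.3] 383.5 258.1 613
pawl 0.53 [381.8, 241.2, 43.2, 13.4] 402.0 246.6 209
jaw 0.66 [355.2, 244.2, 23.3, 19.3] 363.3 253.3 153
oak_centre 0.77 [342.7, 237.4, 17.8, 32.2] 350.5 252.8 378
```

```bash
python3 - <<'E'
import cv2
a=cv2.imread("pics/side0.png"); cv2.imwrite("pics/side0s.png",cv2.resize(a,(800,600)))
b=cv2.imread("pics/top0.png")[205:310,320:460]; cv2.imwrite("pics/top0c.png",cv2.resize(b,(800,600),interpolation=cv2.INTER_CUBIC))
E
```

```text
(no output)
```

View pics/side0s.png

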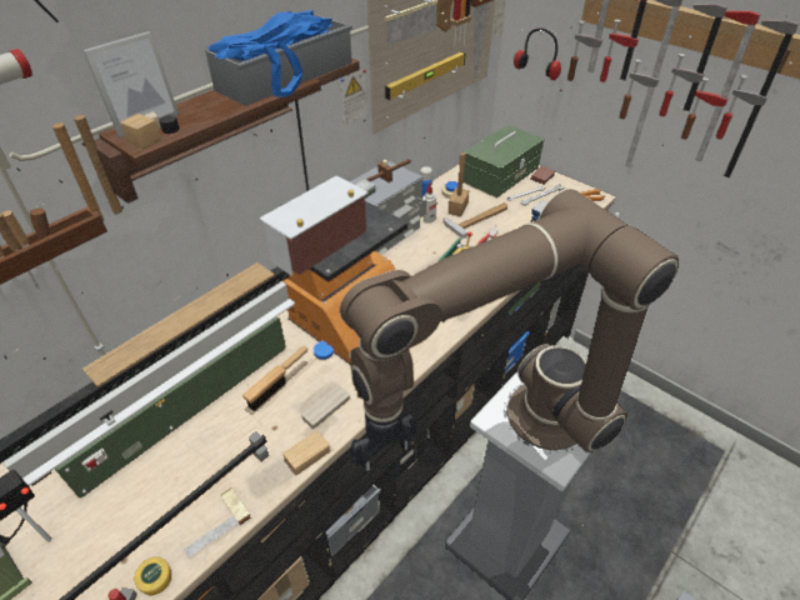

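View pics/top0c.png

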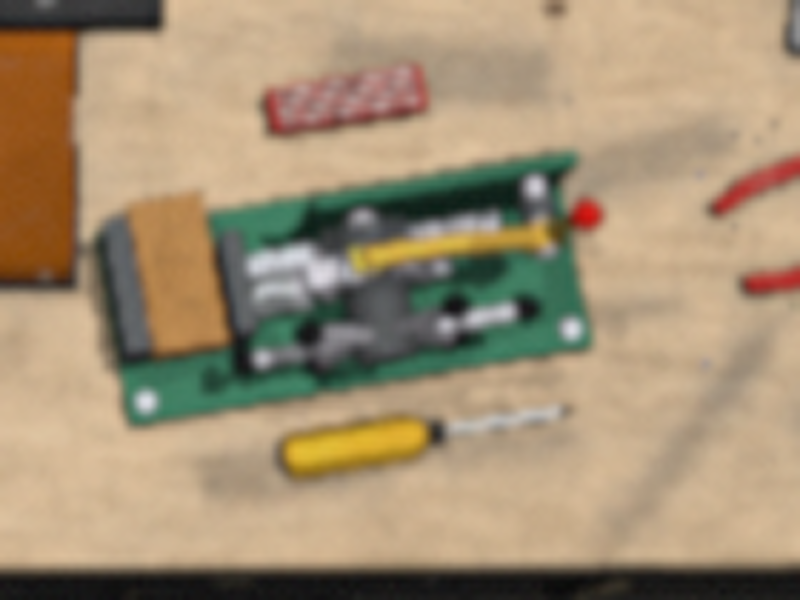

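```bash
python3 - <<'E'
from h import *
from scipy.optimize import least_squares
c=arm.camera("top")
uv=np.array([[586,214],[590,347],[130,425],[575,155],[527,308],[457,305],[310,330]])/[800/140,600/105]+[320,205]
L=np.array([[-11,-95-55*np.sin(.262),178],[-65,-135,12],[-65,145,12],[32,-120,145],[-48,-80*np.sin(1.4835),105+80*np.cos(1.4835)],[-48,-34,177.5],[-48,46,170]])/1000
def W(p,L): return L@R.from_euler("z",p[2]).as_matrix().T+[p[0],p[1],0]
f=least_squares(lambda p:(proj(c,W(p,L))-uv).ravel(),[.2,-.2,0.1],loss="soft_l1")
print(f.x,(proj(c,W(f.x,L))-uv).round(1)); print(W(f.x,L))
c2=arm.camera("side"); print(proj(c2,W(f.x,L)))
E
```

```text
[ 0.53042756 -0.22169943  0.15953403] [[-0.3  0.2]
 [ 0.5  0.1]
 [-1.  -0. ]
 [ 0.3 -1.4]
 [-0.7  0.2]
 [ 0.5  0. ]
 [ 0.3  0.2]]
[[ 0.53692182 -0.3313053   0.178     ]
 [ 0.48769883 -0.3653109   0.012     ]
 [ 0.44321854 -0.0888665   0.012     ]
 [ 0.58108419 -0.33509213  0.145     ]
 [ 0.49569736 -0.30800797  0.11197484]
 [ 0.48843827 -0.26289287  0.1775    ]
 [ 0.47572962 -0.18390875  0.17      ]]
[[375.39947352 185.81827484]
 [385.7341961  216.77584581]
 [354.83473966 254.93571315]
 [367.02345507 187.40581167]
 [378.6363118  204.76246069]
 [374.93237964 198.35340412]
 [365.45176846 210.47730567]]
```

```bash
python3 -m crank '[[[0,0,3.5],[0,0,0],1],[[0,-2,3.5],[0,0,0],1],[[1,-4,0],[0,0,0.11],1],[[1,-4,0],[0,0,0.11],1],[[1,-4,0],[0,0,0.11],1],[[1,-4,0],[0,0,0.11],1],[[1,-4,0],[0,0,0],1],[[1,-4,0],[0,0,0],1],[[1,-4,0],[0,0,0],1],[[1,-4,0],[0,0,0],1],[[1,-4,0],[0,0,0],1],[[1,-4,0],[0,0,0],1],[[1,-4,0],[0,0,0],1],[[1,-4,0],[0,0,0],1],[[1,-4,0],[0,0,0],1],[[1,-4,0],[0,0,0],1],[[1,-4,0],[0,0,0],1],[[1,-4,0],[0,0,0],1],[[1,-4,0],[0,0,0],1],[[1,-4,0],[0,0,0],1]]'; python3 -c "
from h import *
s=arm.get_state();print(s['joint_pos'].round(3)); m=R.from_quat(s['tcp_rot']).as_matrix();print(m.round(3),np.arctan2(m[1,1],m[0,1]))"
```

```text
time_s: 2.57
position: [0.3271, -0.2248, 0.3015]
tcp_rot: [-0.074, 0.997, -0.0, 0.0]
contact_force: [1.7, 0.6, -0.0]
grip_width: -0.004
gripper_force: 0.0
[-0.602 -0.106 -0.12   1.556  0.    -0.751]
[[-0.989 -0.148  0.001]
 [-0.148  0.989 -0.   ]
 [-0.001 -0.001 -1.   ]] 1.7195715219529921
```

```bash
cat >> h.py <<'E'
CP=np.array([0.5304,-0.2217,0.1595])
def Wc(L,p=CP): return np.atleast_2d(L)/1000@R.from_euler("z",p[2]).as_matrix().T+[p[0],p[1],0]
def Cc(P,p=CP): return ((np.atleast_2d(P)-[p[0],p[1],0])@R.from_euler("z",p[2]).as_matrix())*1000
def lever(t): return [-11,-95-55*np.sin(.262+t),125+55*np.cos(.262+t)]
def rod(t,k=0): a=t-np.radians(25)+k*np.pi/3; return [-48,80*np.sin(a),105+80*np.cos(a)]
def crop(c,n,ov=None,f=5):
    u,v=proj(c,Wc([-11,-20,110]))[0]; w,h=800/f,600/f; x0,y0=int(u-w/2),int(v-h/2)
    im=cv2.resize(c["frame"][y0:y0+int(h),x0:x0+int(w),::-1],None,fx=f,fy=f,interpolation=cv2.INTER_CUBIC)
    for P in ov or []:
        q=(proj(c,Wc(P))[0]-[x0,y0]+.5)*f; cv2.drawMarker(im,tuple(int(a) for a in q),(255,0,255),0,14,1)
    cv2.imwrite(f"pics/{n}.png",im)
E
python3 - <<'E'
from h import *
c=arm.camera("side"); crop(c,"s1",[lever(0),rod(.02),rod(.02,1),rod(.02,-1),[-65,145,12],[-65,-135,12],[32,-120,145],[32,30,145]])
E
```

```text
(no output)
```

View pics/s1.png

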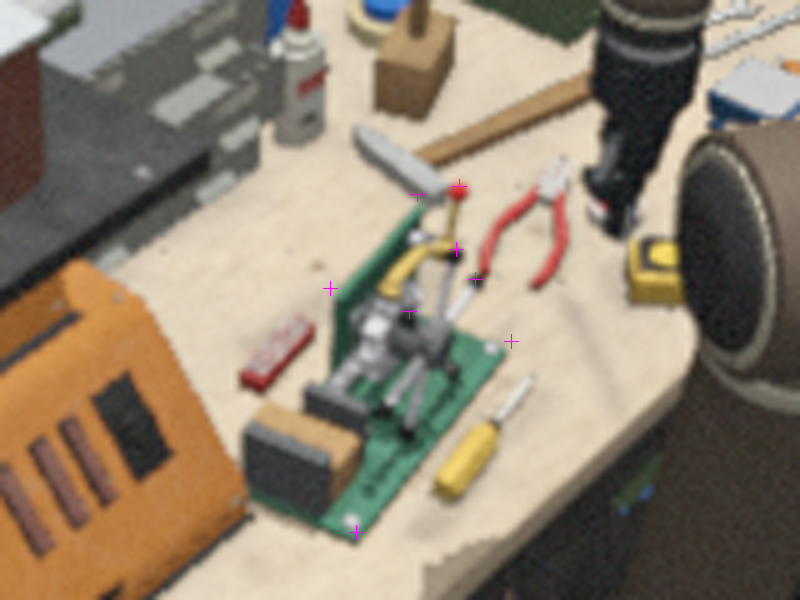

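```bash
python3 -m crank '[[[3.4,-1,0],[0,0,0.011],1],[[3.4,-1,0],[0,0,0],1],[[3.4,-1,0],[0,0,0],1],[[3.4,-1,0],[0,0,0],1],[[3.4,-1,0],[0,0,0],1],[[3.2,-1.2,0],[0,0,0],1],[[0,0,-3],[0,0,0],1],[[0,0,-3],[0,0,0],1],[[0,0,-2.5],[0,0,0],1],[[0,0,0],[0,0,0],1],[[0,0,0],[0,0,0],1]]'; python3 - <<'E'
from h import *
s=arm.get_state(); print(Cc(s['position']), s['joint_pos'].round(2), s['contact_force'])
c=arm.camera("side"); crop(c,"s2",[lever(0)]+list(Cc(s['position'])))
E
```

```text
time_s: 3.53
position: [0.5287, -0.2838, 0.2153]
tcp_rot: [-0.081, 0.997, 0.001, -0.001]
contact_force: [-0.0, -0.8, 0.5]
grip_width: 0.001
gripper_force: 0.0
[[-11.56762233 -61.05168681 215.33658024]] [-0.49  0.27  0.11  1.41 -0.   -0.65] [-0.04816066 -0.82311457  0.54427288]
```

View pics/s2.png

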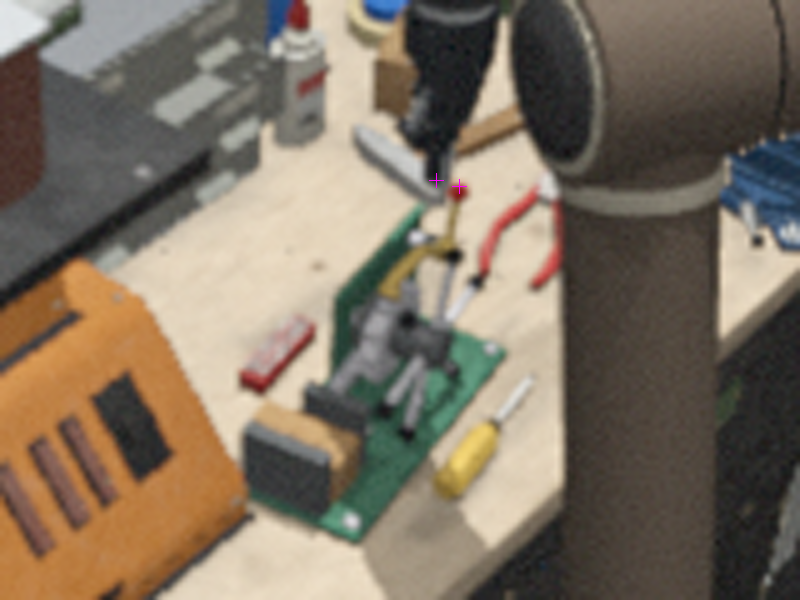

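```bash
python3 -m crank '[[[0.1,-0.7,-1.5],[0,0,0],1],[[0,0,-1.5],[0,0,0],1],[[0,0,-1.5],[0,0,0],1],[[0,0,0],[0,0,0],1],[[0,0,0],[0,0,0],1]]'; python3 -c "
from h import *
s=arm.get_state();print(Cc(s['position']),s['contact_force'])"
```

```text
time_s: 4.0
position: [0.5308, -0.2916, 0.1732]
tcp_rot: [-0.08, 0.997, -0.0, 0.001]
contact_force: [0.4, -0.1, 1.0]
grip_width: 0.001
gripper_force: 0.0
[[-10.73819438 -69.04580851 173.19254942]] [ 0.44344242 -0.14963402  1.01483522]
```

```bash
python3 -m crank '[[[0.1,-0.5,-0.2],[0,0,0],1],[[0.1,-0.5,-0.2],[0,0,0],1],[[0.1,-0.5,-0.2],[0,0,0],1],[[0.1,-0.5,-0.2],[0,0,0],1],[[0,0,0],[0,0,0],1]]'; python3 -c "
from h import *
s=arm.get_state();print(Cc(s['position']),s['contact_force'])"
python3 -m crank '[[[0.1,-0.5,-0.2],[0,0,0],1],[[0,-0.5,-0.2],[0,0,0],1],[[0.1,-0.5,-0.2],[0,0,0],1],[[0.1,-0.5,-0.1],[0,0,0],1],[[0.1,-0.5,0],[0,0,0],1],[[0,0,0],[0,0,0],1]]'; python3 - <<'E'
from h import *
s=arm.get_state();print(Cc(s['position']),s['contact_force'])
c=arm.camera("side"); crop(c,"s3",[lever(.4),lever(.6),lever(.8)])
E
```

```text
time_s: 4.42
position: [0.5347, -0.3123, 0.1632]
tcp_rot: [-0.08, 0.997, -0.0, 0.0]
contact_force: [0.2, -0.2, -0.4]
grip_width: 0.001
gripper_force: 0.0
[[-10.13059199 -90.16240051 163.18921586]] [ 0.23023685 -0.19458714 -0.35431878]
time_s: 4.92
position: [0.5382, -0.3372, 0.1556]
tcp_rot: [-0.08, 0.997, 0.0, -0.001]
contact_force: [-0.1, 1.4, -1.4]
grip_width: -0.0
gripper_force: 0.4
[[ -10.59937923 -115.2638161   155.57602224]] [-0.12281895  1.37719929 -1.41768961]
```

View pics/s3.png

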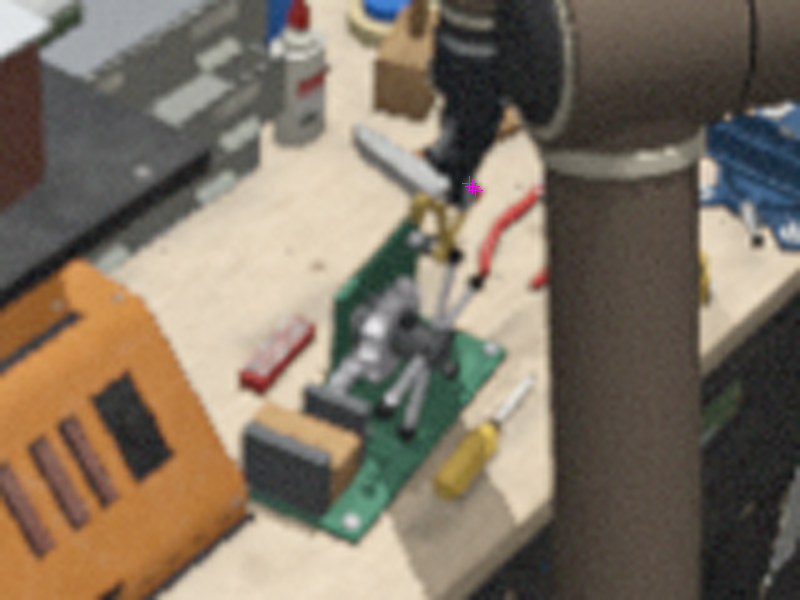

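```bash
python3 -m crank '[[[0,0.2,1],[0,0,0],1],[[0,0,3],[0,0,0],1],[[0,0,3],[0,0,0],1],[[0,0,3],[0,0,0],1],[[-2.2,1.8,0],[0,0,0],1],[[-2.2,1.8,0],[0,0,0],1],[[0,0,0],[0,0,0],1]]'; python3 - <<'E'
from h import *
s=arm.get_state();print(Cc(s['position']),s['contact_force'])
c=arm.camera("side"); crop(c,"s4",[lever(.5),lever(.8),rod(.03)],6)
E
```

```text
time_s: 5.55
position: [0.4919, -0.2964, 0.259]
tcp_rot: [-0.081, 0.997, -0.001, 0.0]
contact_force: [-0.2, -0.4, 0.3]
grip_width: -0.001
gripper_force: 0.0
[[-49.91458607 -67.64459847 259.03679515]] [-0.19828917 -0.43723113  0.32591428]
```

View pics/s4.png

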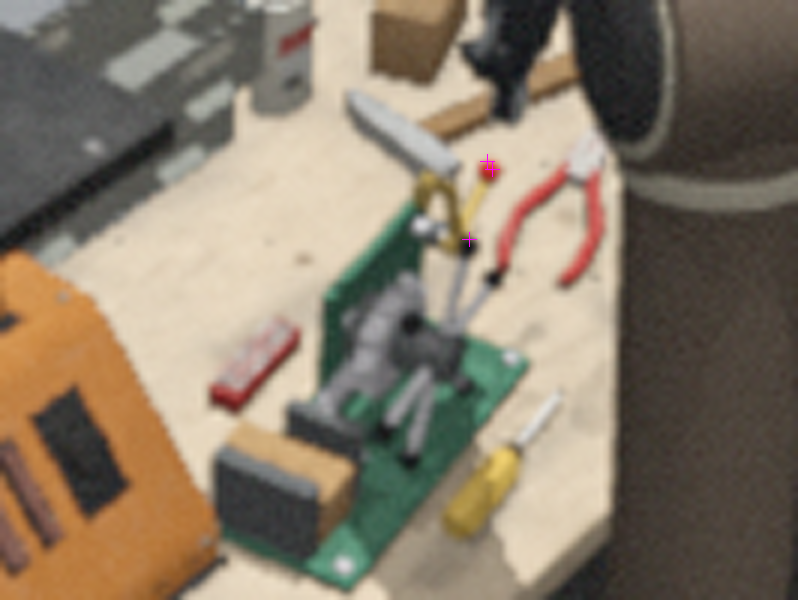

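```bash
python3 -m crank '[[[0.3,-0.5,-3],[0,0,0],1],[[0,0,-3],[0,0,0],1],[[0,0,-3],[0,0,0],1],[[0,0,-0.9],[0,0,0],1],[[0,0,0],[0,0,0],1],[[0,0,0],[0,0,0],1]]'; python3 -c "
from h import *
s=arm.get_state();print(Cc(s['position']),s['contact_force'])"
python3 -m crank '[[[-0.1,0.4,0],[0,0,0],1],[[0,0.4,0],[0,0,0],1],[[-0.1,0.4,0],[0,0,0],1],[[-0.1,0.4,0],[0,0,0],1],[[0,0,0],[0,0,0],1],[[0,0,0],[0,0,0],1]]'; python3 -c "
from h import *
s=arm.get_state();print(Cc(s['position']),s['contact_force'])"
```

```text
time_s: 6.1
position: [0.4979, -0.3037, 0.1582]
tcp_rot: [-0.08, 0.997, -0.0, 0.0]
contact_force: [-0.2, 0.8, 0.6]
grip_width: 0.003
gripper_force: 0.0
[[-45.10254667 -75.79354461 158.2409172 ]] [-0.16019611  0.84003917  0.57129138]
time_s: 6.6
position: [0.4946, -0.287, 0.1578]
tcp_rot: [-0.081, 0.997, -0.0, 0.0]
contact_force: [-0.3, 0.6, -0.4]
grip_width: -0.0
gripper_force: 0.0
[[-45.76988027 -58.82119899 157.81461702]] [-0.2984911   0.64815794 -0.43419532]
```

```bash
python3 -m crank '[[[-0.1,0.4,0],[0,0,0],1],[[0,0.4,0],[0,0,0],1],[[-0.1,0.4,0],[0,0,0],1],[[-0.1,0.4,0],[0,0,0],1],[[0,0.4,0],[0,0,0],1],[[0,0,0],[0,0,0],1]]'; python3 -c "
from h import *
s=arm.get_state();print(Cc(s['position']),s['contact_force'])"
python3 -m crank '[[[-0.1,0.4,0],[0,0,0],1],[[-0.1,0.4,0],[0,0,0],1],[[0,0.4,0],[0,0,0],1],[[-0.1,0.4,0],[0,0,0],1],[[-0.1,0.3,0],[0,0,0],1],[[0,0,0],[0,0,0],1],[[0,0,0],[0,0,0],1]]'; python3 - <<'E'
from h import *
s=arm.get_state();print(Cc(s['position']),s['contact_force'])
c=arm.camera("side"); crop(c,"s5",[rod(.4),rod(.524),rod(.524,1),rod(.524,-1)],6)
c=arm.camera("top"); save(c,"t5")
E
```

```text
time_s: 7.1
position: [0.4916, -0.2669, 0.1578]
tcp_rot: [-0.081, 0.997, -0.0, 0.0]
contact_force: [0.5, -2.0, 1.4]
grip_width: 0.002
gripper_force: 0.9
[[-45.49432249 -38.41595327 157.77085415]] [ 0.47101292 -1.95412842  1.39473101]
time_s: 7.68
position: [0.487, -0.2475, 0.1569]
tcp_rot: [-0.081, 0.997, 0.001, -0.0]
contact_force: [0.3, -0.1, -0.9]
grip_width: -0.003
gripper_force: 0.0
[[-46.96177328 -18.62463293 156.87431996]] [ 0.3181702  -0.12659607 -0.92166397]
```

View pics/s5.png

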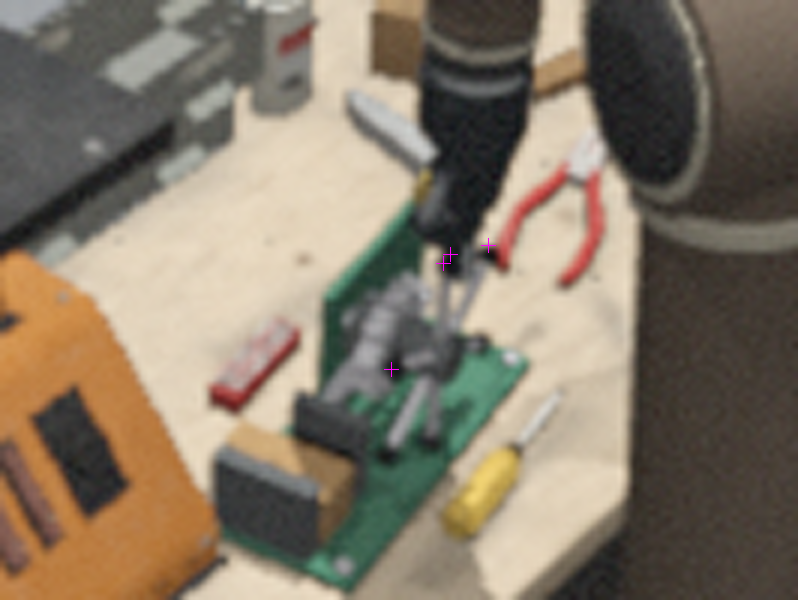

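```bash
python3 -m crank '[[[0,0.2,0],[0,0,0],1],[[-0.1,0.2,0],[0,0,0],1],[[0,0,0],[0,0,0],1],[[0,0,0],[0,0,0],1]]'; python3 -c "
from h import *
s=arm.get_state();print(Cc(s['position']),s['contact_force'])"
python3 -m crank '[[[0.2,-1,0],[0,0,0],1],[[0,0,3],[0,0,0],1],[[0,0,4],[0,0,0],1],[[1,-3.5,3],[0,0,0],1],[[0.6,-4,0],[0,0,0],1],[[0.6,-4,0],[0,0,0],1],[[0.6,-4,0],[0,0,0],1],[[0,0,0],[0,0,0],1]]'; python3 - <<'E'
from h import *
s=arm.get_state();print(Cc(s['position']),s['contact_force'])
c=arm.camera("side"); save(c,"s6f"); crop(c,"s6",[rod(.3),rod(.4),rod(.5)],7)
t=arm.camera("top"); save(t,"t6f"); crop(t,"t6",[rod(.3),rod(.5),lever(.6)],7)
a=cv2.imread("pics/s6.png");b=cv2.imread("pics/t6.png");h=min(a.shape[0],b.shape[0],560)
cv2.imwrite("pics/b6.png",np.hstack([a[20:h,200:600],b[20:h,200:600]]))
E
```

```text
time_s: 8.12
position: [0.4864, -0.2442, 0.1572]
tcp_rot: [-0.081, 0.997, 0.0, -0.0]
contact_force: [0.8, -0.8, -0.4]
grip_width: -0.001
gripper_force: 0.4
[[-46.97147098 -15.23064825 157.18696268]] [ 0.84657901 -0.79049338 -0.39292226]
time_s: 8.78
position: [0.5153, -0.4119, 0.2506]
tcp_rot: [-0.078, 0.997, -0.0, -0.001]
contact_force: [-1.2, 1.7, -1.4]
grip_width: 0.002
gripper_force: 0.0
[[ -45.12142953 -185.36541715  250.62827311]] [-1.23567693  1.68807811 -1.38624074]
```

View pics/b6.png

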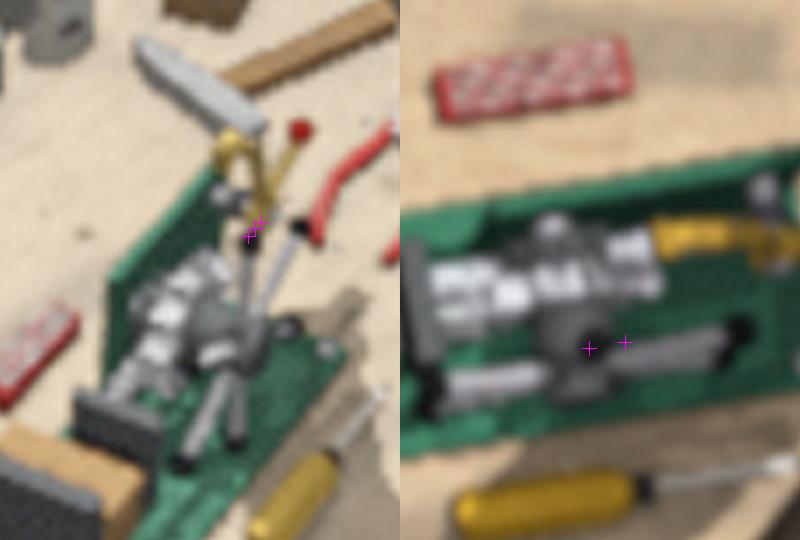

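```bash
python3 -m crank '[[[3.2,2,0],[0,0,0],1],[[0,0,-3],[0,0,0],1],[[0,0,-3],[0,0,0],1],[[0,0,-3],[0,0,0],1],[[0,0,-0.6],[0,0,0],1],[[0,0,0],[0,0,0],1],[[0,0,0],[0,0,0],1]]'; python3 -c "
from h import *
s=arm.get_state();print(Cc(s['position']),s['contact_force'])"
```

```text
time_s: 9.47
position: [0.5474, -0.3849, 0.1594]
tcp_rot: [-0.081, 0.997, -0.0, 0.0]
contact_force: [-0.6, 0.6, 0.5]
grip_width: 0.001
gripper_force: 0.0
[[  -9.10866679 -163.79372709  159.38740254]] [-0.61253356  0.57979018  0.47409181]
```

```bash
python3 -m crank '[[[-0.1,0.4,-0.4],[0,0,0],1],[[-0.1,0.4,0],[0,0,0],1],[[-0.1,0.4,0],[0,0,0],1],[[-0.1,0.4,0],[0,0,0],1],[[0,0.4,0],[0,0,0],1],[[-0.1,0.4,0],[0,0,0],1],[[0,0,0],[0,0,0],1]]'; python3 -c "
from h import *
s=arm.get_state();print(Cc(s['position']),s['contact_force'])"
python3 -m crank '[[[-0.1,0.4,0],[0,0,0],1],[[0,0.3,0],[0,0,0],1],[[-0.1,0.2,0],[0,0,0],1],[[0,0,0],[0,0,0],1]]'; python3 -c "
from h import *
s=arm.get_state();print(Cc(s['position']),s['contact_force'])"
```

```text
time_s: 10.05
position: [0.5447, -0.3691, 0.162]
tcp_rot: [-0.079, 0.997, -0.011, 0.004]
contact_force: [-1.3, -21.3, 18.7]
grip_width: -0.003
gripper_force: 13.8
[[  -9.27643766 -147.81737777  161.97608681]] [ -1.28900712 -21.3237634   18.68360895]
time_s: 10.38
position: [0.544, -0.3639, 0.1661]
tcp_rot: [-0.078, 0.997, -0.015, 0.007]
contact_force: [-2.6, -29.8, 32.6]
grip_width: -0.001
gripper_force: 21.3
[[  -9.11227903 -142.54377693  166.11975739]] [ -2.64764487 -29.80149792  32.57733509]
```

```bash
python3 -m crank '[[[0.1,-0.5,0],[0,0,0],1],[[0.3,-2,0],[0,0,0],1],[[0.3,-2,0],[0,0,0],1],[[0.1,-1,0],[0,0,0],1],[[0,0,0],[0,0,0],1],[[0,0,0],[0,0,0],1]]'; python3 - <<'E'
from h import *
s=arm.get_state();print(Cc(s['position']),s['contact_force'])
c=arm.camera("side"); crop(c,"s7",[rod(.45),lever(.5),lever(.7),lever(.9)],7)
t=arm.camera("top"); crop(t,"t7",[rod(.45),lever(.5),lever(.7),lever(.9)],7)
a=cv2.imread("pics/s7.png");b=cv2.imread("pics/t7.png");h=min(a.shape[0],b.shape[0],560)
cv2.imwrite("pics/b7.png",np.hstack([a[20:h,250:600],b[20:h,350:800]]))
E
```

```text
time_s: 10.88
position: [0.5481, -0.407, 0.1537]
tcp_rot: [-0.08, 0.997, 0.0, -0.0]
contact_force: [-0.0, 0.1, -0.7]
grip_width: 0.004
gripper_force: 0.0
[[ -11.93928128 -185.75533663  153.68064473]] [-0.00738032  0.14390333 -0.66884291]
```

View pics/b7.png

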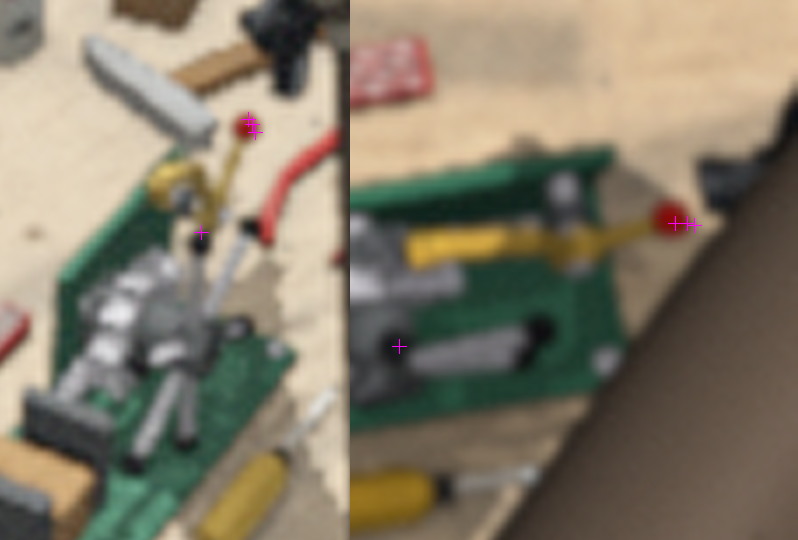

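```bash
python3 -m crank '[[[-0.1,1,-1.9],[0,0,0],1],[[-0.1,1,0],[0,0,0],1],[[-0.2,1,0],[0,0,0],1],[[-0.1,0.4,0],[0,0,0],1],[[0,0,0],[0,0,0],1]]'; python3 -c "
from h import *
s=arm.get_state();print(Cc(s['position']),s['contact_force'])"
python3 -m crank '[[[-0.1,0.4,0],[0,0,0],1],[[0,0.4,0],[0,0,0],1],[[-0.1,0.4,0],[0,0,0],1],[[0,0,0],[0,0,0],1]]'; python3 -c "
from h import *
s=arm.get_state();print(Cc(s['position']),s['contact_force'])"
```

```text
time_s: 11.4
position: [0.5436, -0.3721, 0.1363]
tcp_rot: [-0.081, 0.997, -0.001, 0.001]
contact_force: [0.1, 0.7, -1.0]
grip_width: 0.003
gripper_force: 0.0
[[ -10.87420333 -150.53749263  136.32067078]] [ 0.12341178  0.74734717 -1.02995331]
time_s: 11.73
position: [0.5432, -0.3654, 0.1397]
tcp_rot: [-0.08, 0.997, -0.005, 0.003]
contact_force: [0.0, -11.4, 12.4]
grip_width: -0.002
gripper_force: 7.1
[[ -10.16823708 -143.90625004  139.68859845]] [  0.01520152 -11.40594959  12.42319598]
```

```bash
python3 -m crank '[[[0.2,-1.2,0],[0,0,0],1],[[0,0,0],[0,0,0],1],[[-0.1,0.4,0.3],[0,0,0],1],[[-0.1,0.4,0.3],[0,0,0],1],[[0,0.4,0.3],[0,0,0],1],[[0,0,0],[0,0,0],1]]'; python3 -c "
from h import *
s=arm.get_state();print(Cc(s['position']),s['contact_force'])"
python3 -m crank '[[[-0.1,0.3,0.2],[0,0,0],1],[[-0.1,0.3,0.2],[0,0,0],1],[[0,0.3,0.2],[0,0,0],1],[[0,0,0],[0,0,0],1]]'; python3 -c "
from h import *
s=arm.get_state();print(Cc(s['position']),s['contact_force'])"
```

```text
time_s: 12.23
position: [0.5413, -0.36, 0.1444]
tcp_rot: [-0.081, 0.997, 0.0, -0.0]
contact_force: [0.7, 0.2, 0.1]
grip_width: -0.0
gripper_force: 0.0
[[ -11.25286766 -138.27387232  144.37114947]] [0.733519   0.21689797 0.07760397]
time_s: 12.57
position: [0.5393, -0.3515, 0.1503]
tcp_rot: [-0.081, 0.997, 0.0, 0.0]
contact_force: [0.5, 0.5, 0.4]
grip_width: -0.001
gripper_force: 0.0
[[ -11.86145547 -129.60852124  150.3243447 ]] [0.47815856 0.49386845 0.41035988]
```

```bash
python3 -m crank '[[[0,0.2,0.1],[0,0,0],1],[[-0.1,0.2,0.1],[0,0,0],1],[[0,0,0],[0,0,0],1],[[0,0,0],[0,0,0],1]]'; python3 -c "
from h import *
s=arm.get_state();print(Cc(s['position']),s['contact_force'])"
python3 -m crank '[[[0,0.2,0],[0,0,0],1],[[-0.1,0.2,0],[0,0,0],1],[[0,0,0],[0,0,0],1],[[0,0,0],[0,0,0],1]]'; python3 - <<'E'
from h import *
s=arm.get_state();print(Cc(s['position']),s['contact_force'])
c=arm.camera("side"); crop(c,"s8",[rod(.45),rod(.524),lever(0),lever(.2)],7)
t=arm.camera("top"); crop(t,"t8",[rod(.45),rod(.524),lever(0),lever(.2)],7)
a=cv2.imread("pics/s8.png");b=cv2.imread("pics/t8.png");h=min(a.shape[0],b.shape[0],560)
cv2.imwrite("pics/b8.png",np.hstack([a[20:h,250:600],b[20:h,350:800]]))
E
```

```text
time_s: 12.9
position: [0.5386, -0.3501, 0.1515]
tcp_rot: [-0.08, 0.997, -0.002, -0.0]
contact_force: [2.4, -8.0, -4.3]
grip_width: -0.001
gripper_force: 3.9
[[ -12.27791242 -128.04531535  151.51659641]] [ 2.44007523 -7.95751896 -4.26651606]
time_s: 13.23
position: [0.5385, -0.3497, 0.1517]
tcp_rot: [-0.079, 0.997, -0.005, 0.0]
contact_force: [5.4, -19.3, -7.8]
grip_width: 0.001
gripper_force: 10.1
[[ -12.3451275  -127.61391689  151.70936869]] [  5.36434531 -19.27812859  -7.77356105]
```

View pics/b8.png

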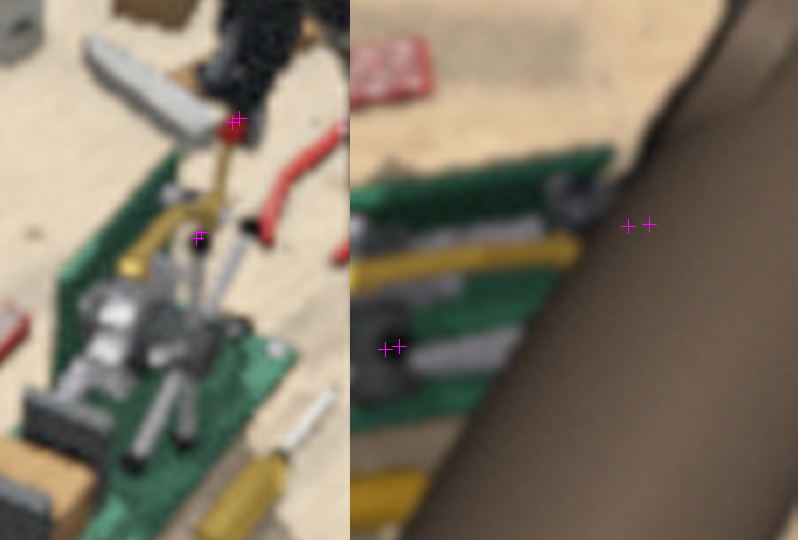

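```bash
python3 -m crank '[[[0.2,-1,0],[0,0,0],1],[[0.4,-3,0],[0,0,0],1],[[0.4,-3,2],[0,0,0],1],[[0,-1,4],[0,0,0],1],[[0,0,4],[0,0,0],1],[[-3,-2,3],[0,0,0],1],[[-4,0,0],[0,0,0],1],[[-4,0,0],[0,0,0],1],[[-4,0,0],[0,0,0],1],[[0,0,0],[0,0,0],1],[[0,0,0],[0,0,0],1]]'; python3 - <<'E'
from h import *
s=arm.get_state();print(s['position'],s['contact_force'])
def red(im,c):
    u,v=proj(c,Wc(lever(.1)))[0]; I=im.astype(float); m=I[:,:,0]-np.maximum(I[:,:,1],I[:,:,2]); m=np.clip(m-50,0,None)
    Y,X=np.mgrid[:480,:640]; m=m*(np.hypot(X-u,Y-v)<9); return (m*X).sum()/m.sum(),(m*Y).sum()/m.sum(),m.sum()
t=arm.camera("top"); save(t,"t9f"); c=arm.camera("side")
print("top0",red(cv2.imread("pics/top0.png")[:,:,::-1],t),"now",red(t["frame"],t))
for a in(0,.1,.2): print(a,proj(t,Wc(lever(a))),proj(c,Wc(lever(a))))
print("side",red(c["frame"],c))
crop(c,"s9",[rod(.45),lever(0)],7); crop(t,"t9",[rod(.45),rod(.524)],7)
a=cv2.imread("pics/s9.png");b=cv2.imread("pics/t9.png");h=min(a.shape[0],b.shape[0],560)
cv2.imwrite("pics/b9.png",np.hstack([a[20:h,250:600],b[20:h,250:700]]))
E
```

```text
time_s: 14.25
position: [0.3986, -0.4419, 0.2793]
tcp_rot: [-0.079, 0.997, -0.0, 0.0]
contact_force: [-0.1, -0.3, 0.1]
grip_width: -0.003
gripper_force: 0.0
[ 0.39861764 -0.44185739  0.2793471 ] [-0.0715386  -0.29741678  0.12782017]
top0 (np.float64(422.2910491997629), np.float64(242.08180201541197), np.float64(1687.0)) now (np.float64(422.2891498881432), np.float64(242.08333333333334), np.float64(1788.0))
0 [[422.24489842 242.6889419 ]] [[375.40803694 185.79774658]]
0.1 [[423.81249142 242.51165508]] [[375.94818436 185.48389123]]
0.2 [[425.28304774 242.37474708]] [[376.45419555 185.29263245]]
side (np.float64(375.2220338983051), np.float64(186.76271186440678), np.float64(590.0))
```

View pics/b9.png

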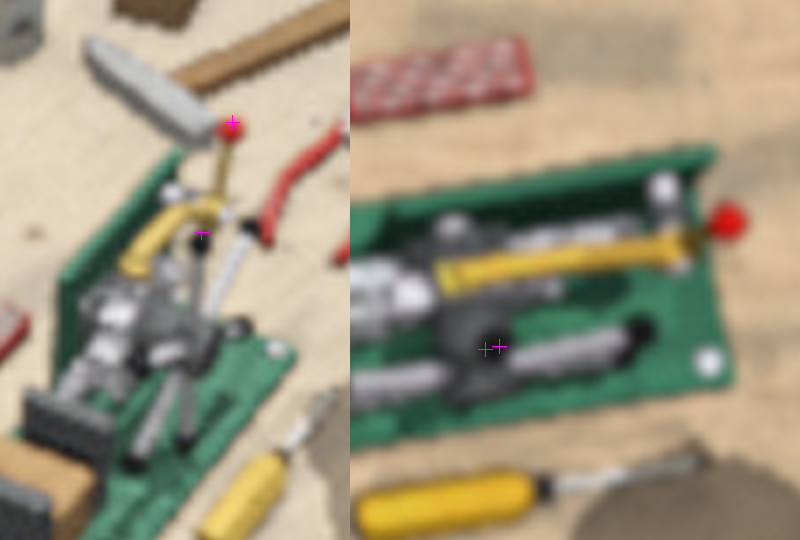

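```bash
python3 -c "
from bench import arm
print(arm.close_job())"
```

```text
the job is handed in; nothing more can be done
None
```

The job is handed in: the pawl was lifted clear, the wheel pushed back one notch, and the pawl pressed back down with the hand clear; in the last picture the lever ball is back at its starting pixel. The wheel measures about 0.46 rad, inside the 0.35–0.58 drop-in range, though the first push on the lever back jammed at about 44 N before a second try along its arc worked.

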